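Put the pin hammer back in its sprung holder

ROBOT

A 6-joint arm with a two-finger parallel gripper is mounted at the origin on the work surface. World frame = base frame: x ahead of the robot, y to its left, z up, the work surface at z = 0. Lengths are in m, angles in rad, forces in N, time in s.
With the tool pointing down it reaches from about 0.25 to 0.725 m from the base axis. Payload 9.7 kg.
Tool frame: the origin (TCP) lies midway between the tips of the shut fingers; the grasp point (between the pads) lies 19 mm behind it (bot.tcp_to_grasp is the z of the grasp point in the tool frame, in m); z points along the fingers, y is the line along which they close (so a half turn about z gives the same grasp; the last joint's range is limited). The gripper opens to 85 mm and grips with 20 to 120 N. Pads are 22 mm wide; open, the fingers measure 114 mm over their backs; the gripper's body (76 mm by 85 mm) begins 54 mm behind the grasp point. The pads swing forward as they close: fully open they stand 13 mm farther back than shut.
Start: joints at [1.268, 0.087, 0.176, 1.66, 0, 1.571], TCP at [0.164, 0.525, 0.231] pointing down, gripper open.
Joint ranges: [-3.13, 3.13], [-0.85, 1.81], [-1.15, 1.24], [-2.2, 2.28], [-1.44, 1.52], [-3.14, 3.14]. Speed limits (rad/s): [2.22, 2.22, 2.57, 3.14, 3.14, 3.14].

INTERFACE

Orientations are given as a rotation vector (axis times angle).
In Python, from rig import bot, eyes gives the robot as it stands. The module is installed in compiled form; this text tells all that it offers.
- The arm moves only by the tool play_rows, never from a script. Its argument "targets" is a list of rows, each a list of 7 numbers: the opening, from 0 (shut) to 1 (fully open), then the shift along the tool's x, y, z in mm, then the turn, a rotation vector about the tool's x, y, z in degrees. A call has 1 to 5 rows; each row is the pose to reach, as a shift and turn from the pose commanded when the call began, along the tool's axes at that moment; what a row does not reach only later rows make up. A row lasts 1/10 s, in which the tool goes at most 50 mm and 8.59 degrees, less where a joint would pass 70% of its speed; a pose out of reach is approached as far as the arm can. A call with a gripper value outside its range is refused whole. The fingers move at their own pace and stop on an object; "squeeze" is the grip in N (left out, the last holds). Time passes only in rows, so rows that repeat a pose let the fingers close. It gives the time, the measured TCP pose, the force, the opening and the grip force at its end, in the units of the state.
- bot.observe(): the state, without advancing time (a new reading comes with each control period).
- eyes.grab_frame(name): name is "side" or "top" or "wrist"; returns a dict with "color" (480x640x3 uint8, red, green, blue), "fx", "fy", "cx", "cy" (pixels), "R" (3x3) and "t" (3): a world point X has camera coordinates R X + t; the wrist camera has in their place "mount" (4x4, takes a point from camera to tool coordinates, whose origin is the TCP and whose axes are the flange's). Camera axes: x right, y down, z forward; pixel columns grow to the right and rows downward; lengths in m; the calibration is good to about 2 mm. A picture is of the moment at which its call begins: read the wrist's pose just before it. There is no depth.
- bot.hand_in(): hands the job in; it is judged then, once.
The state is a dict: "t": time; "qpos": joint angles; "qd": joint speeds; "joint_torque": joint torques, N m; "tool_pos": TCP position; "eef_rot": TCP orientation; "force": force on the tool from outside, world axes, zero at the start; "ft_torque": the same for the moment, N m; "finger_gap": opening from 0.0 (shut) to 1.0 (fully open); "finger_force": force on a finger pad.
Only numpy, scipy, OpenCV 4.12 (cv2) and the standard library are available. Lean on these libraries where they do the work, as an engineer would, in place of code of your own. Each camera call takes 0.05 s, during which the arm holds its last target. There are 200 camera calls.

TASK

Track laying is done: take the small pin hammer out of the wooden tool block and put it away in its sprung holder on the tool rail, the narrow oblong steel loop with the leaf spring inside, not the round rings. Feed the handle down through the loop, then press the hammer firmly home against the drag of the spring until its head sits fully down on the loop, and let go; press with feeling, because a push much over 18 N overbends the strips that carry it. Leave the mallet, the jar of pins and the wagon where they are.

Things in the scene. Friction and masses are not known exactly. Their poses are not given: they have to be found in the camera images.
- hammer: Small cross-pein pin hammer, 0.2 kg, at first head up, leaning a little in the block. Origin: the flat foot of the handle, on its axis; z runs along the handle to the head, y along the head to the striking face. Oblong handle 120 long, 12.5 (x) by 17 (y), from z 72 to 88 swelling to 14.5 (x); its last 9 taper to 6.5 by 9. Steel head 20 thick (x), 20 high (z 120 to 140), 85 long (y -42 to +43).
- hammer_shoulder (a point): Point on the hammer's handle axis at the underside of the head, 120 mm above the foot; the head's middle is 10 mm further up. Same axes as the hammer.
- block: Fixed wooden tool block, 100 (x) by 60 (y) by 65 high, origin under its centre, z up. Holds the hammer in a 26 mm round hole and two small files, which end below 110 mm.
- block_hole (a point): Centre of the mouth of the hammer's hole in the top of the block; the hole is 26 mm wide and 55 mm deep.
- rail: Fixed wooden tool rail: two feet, two uprights, a beam 360 long along y with its top at 127.5 mm; origin on the bench under the beam's front face. Three steel holders stand 62 mm in front of the beam (-x), 110 mm apart, in any order: the sprung loop, a wide round ring (empty), a smaller round ring with a mallet.
- holder: Foot point on the bench of the sprung holder's axis; its x points to the beam, y along the beam, z up. The holder is an oblong loop of flat steel at the beam's height, carried on two thin spring strips.
- collar_mouth (a point): Centre of the loop's mouth, 135 mm up, axes as the holder. Opening 16 (x) by 20 (y), 26 deep, wall 3. From 6 mm down a leaf spring presses the handle to the -x wall: drag 4 to 8 N, 8 to 13 N on the swell, more than the hammer's weight. The loop gives a few mm down and springs back. With the head down the push climbs past the drag: 14 N on the tool is home; much over 18 N overbends it.
- wide_mouth (a point): Centre of the mouth of the empty wide round ring, 37 mm bore, 135 mm up, axes as the rail. Not the hammer's place.
- mallet: Nylon-faced mallet hanging head up in the smaller round ring; head 66 mm long along the beam, 28 high; origin at the underside of its head, 135 mm up. Stays there.
- pin_jar: Small glass jar of track pins with a steel lid, 44 mm wide, 45 high, standing loose; origin under its centre. Stays there.
- wagon: Model goods wagon 96 long (y), 30 wide, 39 high, standing loose in front of the rail; origin under its centre. Stays there.
Not all that is in view belongs to the job. What is shaped like the hammer but green or turquoise is not meant.

How it is judged:
On the way, in this order (a step that is already met when the one before it is completed fails the run):
1. the hammer is lifted clear out of the tool block (height (world z) of hammer above 0.09 m), for 0.1 s.
2. the handle is through the sprung loop: the foot is below the loop on its axis (z of hammer in the frame of collar_mouth below -0.04 m and horizontal distance between hammer and collar_mouth below 0.015 m), for 0.1 s.
At the end, for the whole second after the job is handed in: the hammer hangs handle-down in the sprung loop, upright within 0.12 rad, its head down on the loop (gap under 1.5 mm, shoulder within 8 mm of the loop's axis), released and at rest; the mallet, jar and wagon stand where they stood (within 20 mm) (z of hammer_shoulder in the frame of collar_mouth below 0.0015 m and horizontal distance between hammer_shoulder and collar_mouth below 0.008 m and angle between hammer's own z axis and vertical below 0.12 rad and linear speed of hammer below 0.02 m/s and distance of each of mallet, pin_jar, wagon from where it was at the start of the episode below 0.02 m); the robot touches nothing.
It fails at once if the loop is pushed down more than 4.4 mm (a push of about 20 N), which overbends its strips (distance of collar_mouth from where it was at the start of the episode above 0.0044 m).
It fails at once if the mallet is moved more than 20 mm (distance of mallet from where it was at the start of the episode above 0.02 m).
It fails at once if the jar of pins is moved more than 20 mm (distance of pin_jar from where it was at the start of the episode above 0.02 m).
It fails at once if the wagon is moved more than 20 mm (distance of wagon from where it was at the start of the episode above 0.02 m).
It also fails if it takes over 59 s, if anything falls off the work surface, if the arm or the gripper's body presses on something with over 40 N, if the wrist force passes 120 N, or if a joint passes its speed limit or range.

## Working session

There is one attempt and no reset: what is moved stays moved. The work goes in short steps, Python scripts to look and compute and a tool call to move; the robot and the scene stay as the last step left them, time stands still between calls to the robot, and variables do not carry over. Pictures are saved under pics/ and viewed, at most 10 in all, crops included, and the job is handed in when it is done.

Besides the shell and the picture viewer there is one more tool, called after ">>>" as name([rows], argument=value, ...), one row to a line, values as JSON. play_rows: Moves the arm, as the interface text tells. Its arguments: {"type":"object","properties":{"targets":{"type":"array","items":{"type":"array","items":{"type":"number"}}},"squeeze":{"type":"number"}},"required":["targets"]}

```bash
mkdir -p pics
cat > h.py <<'E'
import numpy as np, cv2, pickle
from scipy.spatial.transform import Rotation as Ro
def snap(bot,eyes,name,fn):
    s=bot.observe(); f=eyes.grab_frame(name); f['s']=s
    if 'mount' in f:
        T=np.eye(4); T[:3,:3]=Ro.from_rotvec(s['eef_rot']).as_matrix(); T[:3,3]=s['tool_pos']
        C=np.linalg.inv(T@np.array(f['mount'])); f['R']=C[:3,:3]; f['t']=C[:3,3]
    cv2.imwrite(f'pics/{fn}.png',cv2.cvtColor(f['color'],cv2.COLOR_RGB2BGR)); pickle.dump(f,open(f'pics/{fn}.pkl','wb')); return f
def load(fn): return pickle.load(open(f'pics/{fn}.pkl','rb'))
def onz(f,u,v,z):
    R,t=np.array(f['R']),np.array(f['t']); c=-R.T@t; d=R.T@np.array([(u-f['cx'])/f['fx'],(v-f['cy'])/f['fy'],1])
    return c+d*(z-c[2])/d[2]
def proj(f,X):
    p=np.array(f['R'])@np.array(X)+np.array(f['t']); return np.array([f['fx']*p[0]/p[2]+f['cx'],f['fy']*p[1]/p[2]+f['cy']])
def tri(obs):
    A=[];b=[]
    for f,u,v in obs:
        R,t=np.array(f['R']),np.array(f['t']); K=np.array([[f['fx'],0,f['cx']],[0,f['fy'],f['cy']],[0,0,1]]); P=K@np.c_[R,t]
        for r in (u*P[2]-P[0],v*P[2]-P[1]): A.append(r[:3]);b.append(-r[3])
    return np.linalg.lstsq(np.array(A),np.array(b),rcond=None)[0]
E
python3 - <<'E'
from h import *
from rig import bot,eyes
print(bot.observe(),bot.tcp_to_grasp)
for n in('top','side','wrist'):
    f=snap(bot,eyes,n,n+'0'); R=np.array(f['R']);print(n,f['fx'],-R.T@np.array(f['t']),R.round(2).tolist())
E
```

```text
{'t': 0.0, 'qpos': array([1.26800511e+00, 8.74949580e-02, 1.75125394e-01, 1.65981373e+00,
       8.95626402e-06, 1.57081022e+00]), 'qd': array([ 2.11331083e-04, -8.39253122e-04,  3.62363131e-06, -1.75032804e-03,
       -1.46679477e-03, -1.96795942e-04]), 'joint_torque': array([ 4.95431868e-04, -5.20393038e+01,  4.64797676e+01,  1.64770213e-02,
        2.73543748e-05,  1.59179046e-05]), 'tool_pos': array([0.16392934, 0.52475507, 0.23055942]), 'eef_rot': array([-4.73797076e-01, -3.10543818e+00,  2.15145690e-03]), 'force': array([ 0.24429002,  0.24461373, -0.82281051]), 'ft_torque': array([-0.03719136, -0.02961286,  0.03986841]), 'finger_force': 0.0, 'finger_gap': 1.0006467352361836} -0.0187
top 572.5271845302392 [0.36255996 0.12241669 1.37132458] [[-0.02, -1.0, -0.02], [-0.99, 0.02, -0.14], [0.14, 0.01, -0.99]]
side 587.5114620887663 [ 0.46869919 -0.81433794  0.96463729] [[1.0, -0.09, -0.01], [-0.06, -0.65, -0.75], [0.06, 0.75, -0.66]]
wrist 416.11780319733106 [0.09190542 0.54739199 0.37357146] [[0.3, 0.95, -0.0], [0.91, -0.28, 0.3], [0.28, -0.09, -0.95]]
```

View pics/top0.png

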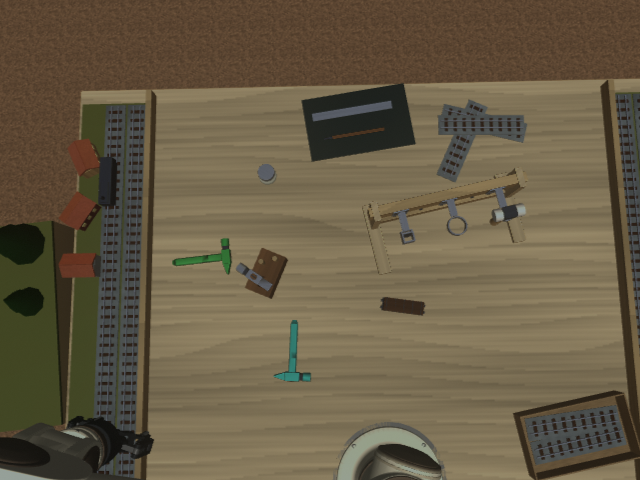

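View pics/side0.png

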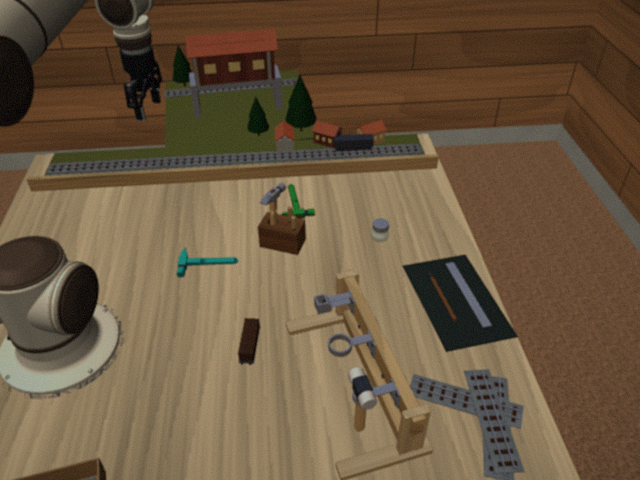

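Top view: the candidates for the hammer are the steel one in the block (253,276), a green one lying flat (226,256) and a turquoise one lying flat (293,377). I choose the steel one. The holders are the oblong loop (407,237), the wide ring (457,226) and the mallet ring (510,213). I choose the loop. Next, one close crop of both.

Run:
```python
from h import *
def crop(fn,x,y,w,h,s): 
    return cv2.resize(cv2.imread(f'pics/{fn}.png')[y:y+h,x:x+w],(w*s,h*s),interpolation=cv2.INTER_CUBIC)
a=np.hstack([crop('top0',225,235,66,50,6),crop('side0',250,175,66,50,6)])
b=np.hstack([crop('top0',375,205,66,50,6),crop('side0',305,275,66,50,6)])
cv2.imwrite('pics/m1.png',np.vstack([a,b]))
```

```text
(no output)
```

View pics/m1.png

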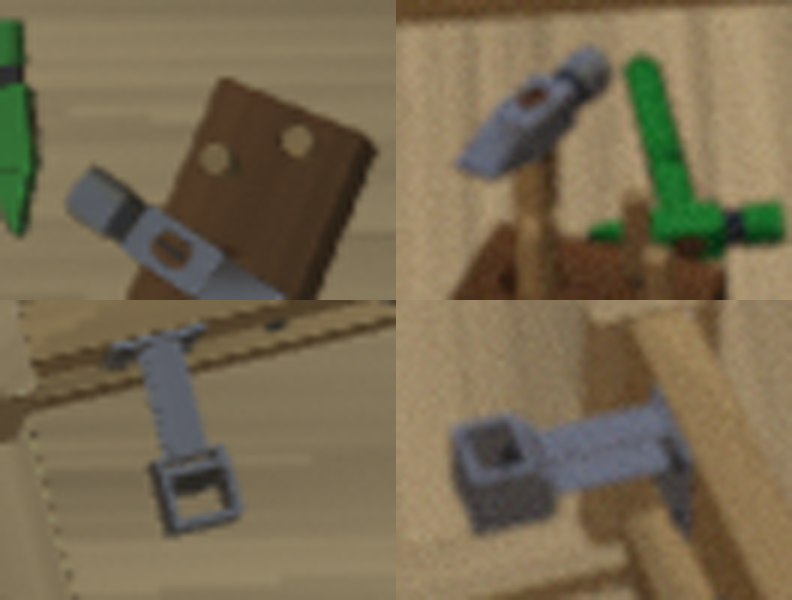

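The crop confirms both. The steel hammer has its handle eye at top (253.7,276.7) and side (272.8,191.2). The oblong loop's mouth is at top (407.8,236.7) and side (322.3,298.7).

Run:
```python
from h import *
t=load('top0');s=load('side0')
def P(n,a,b):
    X=tri([(t,*a),(s,*b)]);print(n,X.round(4),(proj(t,X)-a).round(1),(proj(s,X)-b).round(1));return X
H=P('headtop',(253.7,276.7),(272.8,191.2))
L=P('loop',(407.8,236.7),(322.3,298.7))
print('loop@135',onz(t,407.8,236.7,.135),onz(s,322.3,298.7,.135))
P('face',(238.5,268),(284.5,186)); 
for n,u in(('wagonL',(382,305)),('wagonR',(424,307)),('wide',(457,226)),('mallet',(510,213)),('jar',(266,172))): print(n,onz(t,*u,.135 if n in('wide','mallet') else .04).round(4))
# hole mouth: block corners
for u in ((224/6+225,80/6+235),(375/6+225,150/6+235)): print('blk',onz(t,*u,.065).round(4))
print('blk',onz(t,247,291,.065),onz(t,270,297,.065))
w=load('wrist0');print(w['mount'])
```

```text
headtop [0.4578 0.2891 0.15  ] [-0.1 -0.6] [-0.5  0.1]
loop [ 0.5407 -0.045   0.1344] [-0.1 -0.7] [-0.8  0.2]
loop@135 [ 0.53897149 -0.04496247  0.135     ] [ 0.54220999 -0.04531444  0.135     ]
face [0.4823 0.3243 0.1367] [-0.2 -2.4] [-2.1  0.4]
wagonL [0.3946 0.0075 0.04  ]
wagonR [ 0.3884 -0.0889  0.04  ]
wide [ 0.5605 -0.1528  0.135 ]
mallet [ 0.5871 -0.2695  0.135 ]
jar [0.7152 0.2748 0.04  ]
blk [0.5281 0.2808 0.065 ]
blk [0.5001 0.2229 0.065 ]
blk [0.43073863 0.31587017 0.065     ] [0.41624375 0.26339937 0.065     ]
[[ 9.66682227e-04 -9.54701793e-01 -2.97562686e-01  7.55018921e-02]
 [ 9.99999449e-01  8.00750232e-04  6.79534166e-04 -7.55110811e-05]
 [-4.10479096e-04 -2.97563179e-01  9.54702040e-01 -1.42935383e-01]
 [ 0.00000000e+00  0.00000000e+00  0.00000000e+00  1.00000000e+00]]
```

```bash
cat >> h.py <<'E'
def pose(x_ang,tilt=None):
    "tool down, tool x at heading x_ang deg"
    a=np.radians(x_ang); x=np.array([np.cos(a),np.sin(a),0]); z=np.array([0,0,-1.]) if tilt is None else np.array(tilt,float)
    z/=np.linalg.norm(z); x-=z*(x@z); x/=np.linalg.norm(x); return np.c_[x,np.cross(z,x),z]
def rel(s,p,M):
    T=Ro.from_rotvec(s['eef_rot']).as_matrix()
    return (T.T@(np.array(p)-s['tool_pos'])*1000).round(1), np.degrees(Ro.from_matrix(T.T@M).as_rotvec()).round(2)
E
python3 - <<'E'
from h import *
from rig import bot
print(rel(bot.observe(),[.445,.267,.27],pose(58)))
E
```

```text
(array([-345.1, -162.3,  -39.1]), array([-4.0000e-02,  5.0000e-02,  1.0465e+02]))
```

>>> play_rows([
  [1,-345,-162,-39,0,0,104.6],
  [1,-345,-162,-39,0,0,104.6],
  [1,-345,-162,-39,0,0,104.6],
  [1,-345,-162,-39,0,0,104.6],
  [1,-345,-162,-39,0,0,104.6],
])

```text
t: 0.65
tool_pos: [0.3484, 0.3554, 0.2568]
eef_rot: [-1.586, -2.712, -0.0]
force: [1.0, 0.5, -0.3]
finger_gap: 1.0
finger_force: 0.0
```

Run:
```python
from h import *
from rig import bot
print(rel(bot.observe(),[.445,.267,.27],pose(58)))
```

```text
(array([-124.4,   40.9,  -13.2]), array([-0.  , -0.  , 61.35]))
```

>>> play_rows([
  [1,-124,41,-13,0,0,61.3],
  [1,-124,41,-13,0,0,61.3],
  [1,-124,41,-13,0,0,61.3],
  [1,-124,41,-13,0,0,61.3],
  [1,-124,41,-13,0,0,61.3],
])

```text
t: 1.15
tool_pos: [0.4452, 0.2685, 0.2694]
eef_rot: [-2.472, -1.939, 0.001]
force: [0.1, 0.5, -1.6]
finger_gap: 1.001
finger_force: 0.0
```

Run:
```python
from h import *
from rig import bot
print(rel(bot.observe(),[.445,.267,.27],pose(58)))
```

```text
(array([-1.5,  0.2, -0.6]), array([-0.03,  0.03, 18.21]))
```

>>> play_rows([
  [1,0,0,0,0,0,18.2],
  [1,0,0,0,0,0,18.2],
  [1,0,0,0,0,0,18.2],
  [1,0,0,0,0,0,18.2],
])

```text
t: 1.55
tool_pos: [0.4443, 0.2695, 0.2695]
eef_rot: [-2.738, -1.54, 0.001]
force: [-0.4, 0.3, -0.1]
finger_gap: 0.999
finger_force: 0.0
```

Run:
```python
from h import *
from rig import bot,eyes
f=snap(bot,eyes,'wrist','w1'); snap(bot,eyes,'side','s1')
print(f['s']['tool_pos'],proj(f,[.458,.289,.15]))
```

```text
[0.44433049 0.26949583 0.26953981] [317.01005232 193.9032831 ]
```

View pics/w1.png

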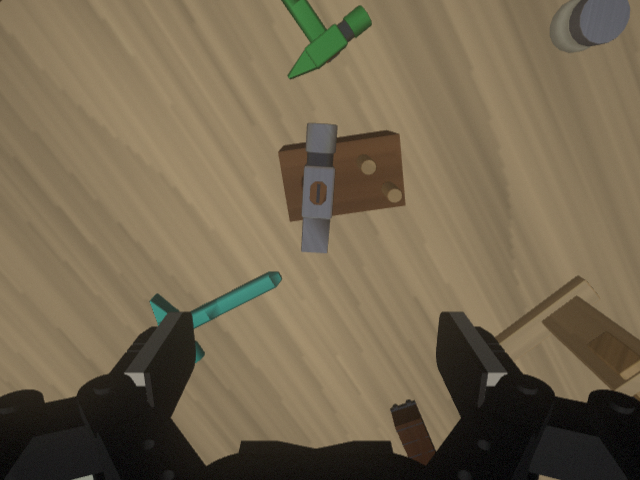

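The wrist view shows the steel hammer's eye at (318,193), which matches the prediction (317,194), with its head nearly along tool x. The face end is at (322,124) and the pein end at (315,252). Next I'll look at close crops to measure the lean.

Run:
```python
from h import *
def crop(fn,x,y,w,h,s): 
    return cv2.resize(cv2.imread(f'pics/{fn}.png')[y:y+h,x:x+w],(w*s,h*s),interpolation=cv2.INTER_CUBIC)
a=crop('w1',275,115,80,150,4)
b=np.vstack([crop('side0',252,176,60,37,8),crop('top0',230,258,60,37,8)])
cv2.imwrite('pics/m2.png',np.hstack([a,np.vstack([b,np.zeros((8,480,3),np.uint8)])]))
```

```text
(no output)
```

View pics/m2.png

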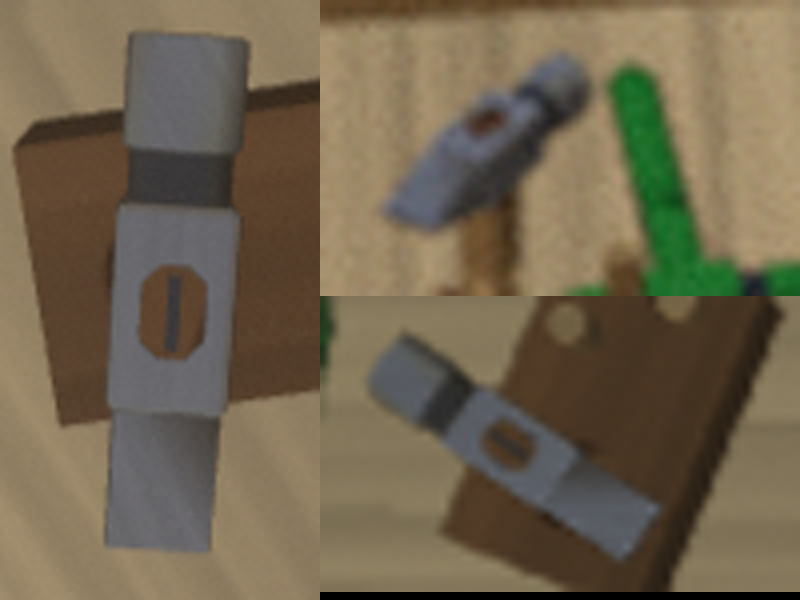

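Run:
```python
from h import *
from scipy.optimize import least_squares
w,t,s=load('w1'),load('top0'),load('side0')
def pts(q): return dict(eye=(0,0,.14),c1=(0,q[6],.14),c2=(0,q[7],.14),pe=(0,-.042,q[8]),fc=(0,.043,.13),ft=(0,.042,.139))
O=[(w,'ft',322,124),(w,'eye',318.3,193),(w,'c1',319.75,166.6),(w,'c2',316.5,218.3),(w,'pe',314.5,252),
(t,'eye',253.75,276.75),(t,'c1',247.25,272.25),(t,'c2',260.25,281.5),(t,'pe',270.25,287.9),(t,'ft',238.4,266),
(s,'eye',273,191.25),(s,'pe',263.25,203.25),(s,'fc',283.9,186.6)]
def X(q,p): return q[:3]+Ro.from_rotvec(q[3:6]).apply(p)
def res(q):
    P=pts(q); r=[]
    for f,n,u,v in O: r+=list((proj(f,X(q,np.array(P[n])))-[u,v])/(1 if f is w else .7))
    return np.array(r+[(q[2]-.011)/.002])
q0=np.r_[.458,.289,.01,0,0,np.radians(-32),.015,-.015,.125]
r=least_squares(res,q0,loss='soft_l1'); q=r.x
R=Ro.from_rotvec(q[3:6]).as_matrix(); J=np.linalg.inv(r.jac.T@r.jac)
print(q.round(4),res(q).round(1)); print('z',R[:,2].round(3),'y',R[:,1].round(3),'yhead',np.degrees(np.arctan2(R[1,1],R[0,1])),'sd',np.sqrt(np.diag(J)).round(4))
print('nod',np.degrees(np.arcsin(R[2,1])),'side',np.degrees(np.arcsin(R[2,0])),'mid',X(q,np.array([0,0,.13])))
np.save('q.npy',q)
```

```text
[ 0.4779  0.2708  0.0106 -0.0863 -0.175  -0.6076  0.0165 -0.0172  0.1343] [ 0.4  1.  -0.8 -0.5 -0.5  0.  -0.8  0.2  0.3  0.1 -0.1 -1.3  0.3 -1.
 -0.  -1.7  0.1 -1.9 -0.6 -1.5 -0.5  0.9 -0.3 -0.1 -0.7 -0.1 -0.2]
z [-0.138  0.132  0.982] y [ 0.574  0.818 -0.029] yhead 54.92062886465126 sd [0.0144 0.0066 0.0019 0.0419 0.1102 0.0114 0.0008 0.0008 0.004 ]
nod -1.673130186776472 side 10.877951287256948 mid [0.45992663 0.2879817  0.13822739]
```

Run:
```python
from h import *
from scipy.optimize import least_squares
w,t,s=load('w1'),load('top0'),load('side0')
im=cv2.cvtColor(cv2.imread('pics/side0.png'),cv2.COLOR_BGR2HSV)
g=cv2.imread('pics/side0.png')
L=[]
for v in range(203,222,2):
    row=g[v,262:285].astype(float); m=row[:,2]-row[:,0]; print(v,m.astype(int).tolist())
```

```text
203 [5, -1, -10, -16, -13, 3, 19, 31, 44, 57, 58, 59, 48, 39, 42, 47, 53, 54, 53, 58, 49, 54, 50]
205 [51, 52, 48, 43, 42, 45, 51, 54, 62, 65, 61, 57, 47, 41, 41, 51, 55, 55, 55, 53, 52, 52, 54]
207 [46, 52, 53, 59, 55, 54, 53, 55, 57, 63, 64, 54, 49, 46, 45, 44, 57, 57, 55, 52, 51, 52, 52]
209 [51, 52, 54, 56, 56, 54, 56, 54, 59, 64, 63, 57, 50, 45, 51, 52, 53, 51, 52, 55, 50, 55, 53]
211 [49, 50, 54, 59, 57, 57, 49, 58, 61, 69, 64, 58, 53, 49, 52, 55, 53, 56, 52, 56, 51, 46, 44]
213 [52, 53, 53, 54, 52, 53, 57, 52, 61, 65, 66, 60, 54, 47, 47, 48, 53, 53, 59, 44, 23, 6, -5]
215 [47, 52, 52, 55, 55, 58, 55, 52, 58, 58, 58, 56, 44, 42, 44, 49, 58, 56, 55, 52, 38, 40, 34]
217 [48, 48, 50, 49, 48, 54, 51, 54, 58, 62, 59, 57, 47, 44, 44, 47, 57, 55, 55, 62, 56, 57, 58]
219 [47, 46, 48, 47, 48, 48, 42, 39, 51, 59, 58, 57, 52, 46, 45, 46, 48, 49, 55, 51, 54, 52, 52]
221 [45, 50, 48, 51, 51, 37, 28, 35, 50, 58, 61, 58, 50, 45, 42, 40, 47, 47, 51, 49, 55, 46, 48]
```

```bash
cat > fit.py <<'E'
from h import *
from scipy.optimize import least_squares
w,t,s=load('w1'),load('top0'),load('side0')
def pts(q): return dict(eye=(0,0,.14),c1=(0,q[6],.14),c2=(0,q[7],.14),pe=(0,-.042,q[8]),fc=(0,.043,.13),ft=(0,.042,.139))
O=[(w,'ft',322,124),(w,'eye',318.3,193),(w,'c1',319.75,166.6),(w,'c2',316.5,218.3),(w,'pe',314.5,252),
(t,'eye',253.75,276.75),(t,'c1',247.25,272.25),(t,'c2',260.25,281.5),(t,'pe',270.25,287.9),(t,'ft',238.4,266),
(s,'eye',273,191.25),(s,'pe',263.25,203.25),(s,'fc',283.9,186.6)]
def X(q,p): return q[:3]+Ro.from_rotvec(q[3:6]).apply(p)
def res(q):
    P=pts(q); r=[]
    for f,n,u,v in O: r+=list((proj(f,X(q,np.array(P[n])))-[u,v])/(1 if f is w else .7)/1)
    d=proj(s,X(q,np.array([0,0,.11])))-proj(s,X(q,np.array([0,0,.07])))
    return np.array(r+[(q[2]-.011)/.002,d[0]/.4,(proj(s,X(q,np.array([0,0,.09])))[0]-273.4)/.7])
q0=np.r_[.458,.289,.01,0,0,np.radians(-32),.015,-.015,.125]
r=least_squares(res,q0,loss='soft_l1'); q=r.x
R=Ro.from_rotvec(q[3:6]).as_matrix(); J=np.linalg.inv(r.jac.T@r.jac)
print(q.round(4),res(q).round(1)); print('z',R[:,2].round(3),'y',R[:,1].round(3),'yhead',np.degrees(np.arctan2(R[1,1],R[0,1])),'sd',np.sqrt(np.diag(J)).round(4))
print('nod',np.degrees(np.arcsin(R[2,1])),'side',np.degrees(np.arcsin(R[2,0])),'mid',X(q,np.array([0,0,.13])))
E
python3 fit.py
```

```text
[ 0.4526  0.2799  0.01   -0.0798  0.0239 -0.6035  0.0163 -0.017   0.1302] [ 0.   0.8 -0.3 -0.5 -0.2  0.1 -0.   0.4 -0.3  0.1 -0.3 -1.7  0.3 -1.2
 -0.4 -2.2  0.1 -1.6 -0.7 -1.4 -0.3  0.2 -0.6  0.2 -1.7  0.1 -0.5 -0.5
 -0.5]
z [0.046 0.068 0.997] y [ 0.566  0.82  -0.082] yhead 55.40284685443614 sd [0.0031 0.0063 0.0014 0.045  0.0276 0.0099 0.0008 0.0008 0.003 ]
nod -4.697802429656009 side 0.05155645628961708 mid [0.45851907 0.2886819  0.13953101]
```

```bash
cat >> h.py <<'E'
Q=np.array([.4526,.2799,.0100]); HZ=np.array([.046,.068,.997])
E
python3 - <<'E'
from h import *
from rig import bot
s=bot.observe()
for h in(.17,.123): print(rel(s,Q+HZ*h,pose(55.4,-HZ)), Q+HZ*h)
E
```

```text
(array([27.1,  2.4, 90.1]), array([ 0.09, -4.7 ,  3.3 ])) [0.46042 0.29146 0.17949]
(array([ 23.3,   2.2, 137. ]), array([ 0.09, -4.7 ,  3.3 ])) [0.458258 0.288264 0.132631]
```

>>> play_rows([
  [1,27,2.4,50,0,-4.7,3.3],
  [1,27,2.4,90,0,-4.7,3.3],
  [1,25,2.3,115,0,-4.7,3.3],
  [1,23.3,2.2,137,0,-4.7,3.3],
  [1,23.3,2.2,137,0,-4.7,3.3],
])

```text
t: 2.15
tool_pos: [0.4571, 0.2874, 0.1295]
eef_rot: [2.744, 1.439, -0.119]
force: [0.6, 0.5, 0.5]
finger_gap: 1.002
finger_force: 0.0
```

Run:
```python
from h import *
from rig import bot,eyes
s=bot.observe()
print(rel(s,Q+HZ*.123,pose(55.4,-HZ)),s['force'])
f=snap(bot,eyes,'wrist','w2')
```

```text
(array([ 1.1,  0.5, -3.2]), array([-0.04,  0.28, -0.06])) [0.5655337  0.53599701 0.51864131]
```

View pics/w2.png

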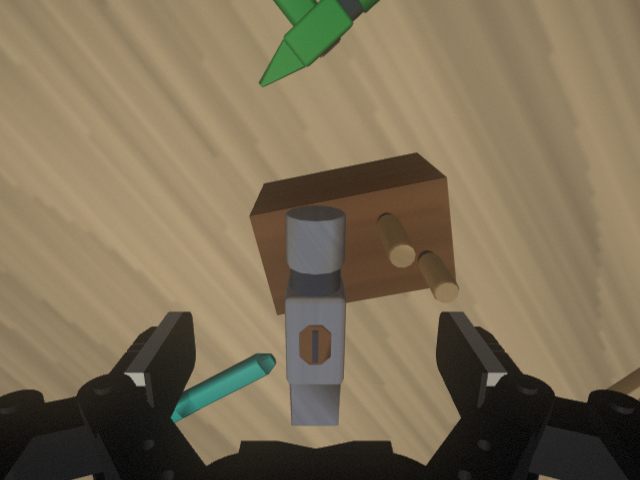

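The head is centred between the fingers: eye at (315,345), head straight in the image. The TCP sits 3 mm low, so I'll raise it and close.

>>> play_rows([
  [1,1,0.5,-3,0,0,0],
  [0.3,1,0.5,-3,0,0,0],
  [0.1,1,0.5,-3,0,0,0],
  [0,1,0.5,-3,0,0,0],
  [0,1,0.5,-3,0,0,0],
], squeeze=70)

```text
t: 2.7
tool_pos: [0.4596, 0.289, 0.136]
eef_rot: [2.747, 1.436, -0.11]
force: [0.3, 0.0, -0.8]
finger_gap: 0.329
finger_force: 0.0
```

Run:
```python
from h import *
from rig import bot,eyes
f=load('w2');T=f['s'];p=proj(f,Q+HZ*.14);print(p)
s=bot.observe()
print(rel(s,Q+HZ*.123,pose(55.4,-HZ)),s['force'],s['finger_gap'],s['finger_force'])
```

```text
[315.57519164 342.35551475]
(array([-1.1, -0.7,  3.5]), array([ 0.09, -0.04, -0.19])) [ 0.25884171  0.0423941  -0.84293684] 0.3290089642409352 0.0
```

>>> play_rows([
  [0.33,-1,-0.6,3,0,0,0],
  [0,-1,-0.6,3,0,0,0],
  [0,-1,-0.6,3,0,0,0],
  [0,-1,-0.6,3,0,0,0],
  [0,-1,-0.6,3,0,0,0],
], squeeze=70)

```text
t: 3.2
tool_pos: [0.4582, 0.2882, 0.1326]
eef_rot: [2.747, 1.436, -0.112]
force: [-0.9, -0.8, -0.8]
finger_gap: 0.218
finger_force: 69.5
```

>>> play_rows([
  [0,0,0,0,0,0,0],
  [0,0,0,0,0,0,0],
  [0,0,0,0,0,0,0],
])

```text
t: 3.5
tool_pos: [0.4583, 0.2882, 0.1326]
eef_rot: [2.747, 1.436, -0.111]
force: [-1.0, -2.9, -1.8]
finger_gap: 0.216
finger_force: 69.3
```

Run:
```python
from h import *
from rig import bot,eyes
s=bot.observe()
print(rel(s,Q+HZ*.123,pose(55.4,-HZ)),s['force'],s['finger_gap'],s['finger_force'])
M=pose(55.4,-HZ);T=Ro.from_rotvec(s['eef_rot']).as_matrix();print(T.T@[0,0,1])
```

```text
(array([ 0., -0., -0.]), array([ 0.07,  0.01, -0.2 ])) [-0.95383692 -2.88045674 -1.78724572] 0.21596529289335195 69.34476971626282
[-0.0822141   0.00224252 -0.99661217]
```

>>> play_rows([
  [0,0,0,-20,0,0,0],
  [0,0,0,-50,0,0,0],
  [0,0,0,-90,0,0,0],
  [0,0,0,-130,0,0,0],
  [0,0,0,-165,0,0,0],
])

```text
t: 4.0
tool_pos: [0.4658, 0.2998, 0.2992]
eef_rot: [2.747, 1.436, -0.109]
force: [0.4, -0.0, -2.9]
finger_gap: 0.214
finger_force: 69.3
```

>>> play_rows([
  [0,0,0,0,0,0,0],
  [0,0,0,0,0,0,0],
])

```text
t: 4.2
tool_pos: [0.4661, 0.3, 0.2972]
eef_rot: [2.747, 1.436, -0.109]
force: [-0.3, -1.0, -2.0]
finger_gap: 0.215
finger_force: 69.4
```

Run:
```python
from h import *
from rig import bot
s=bot.observe(); print(s['force'],s['finger_gap'],s['tool_pos'])
# over loop, foot ~25 mm above mouth: park 
print(rel(s,[.5405,-.045,.300],pose(101.75)))
```

```text
[-0.29394643 -0.99345001 -1.96846778] 0.21494095965340138 [0.46613761 0.2999973  0.29715855]
(array([-240.3,  257.9,   17.3]), array([ -1.74,   4.44, -46.51]))
```

>>> play_rows([
  [0,-240,258,17,-1.7,4.4,-46.5],
  [0,-240,258,17,-1.7,4.4,-46.5],
  [0,-240,258,17,-1.7,4.4,-46.5],
  [0,-240,258,17,-1.7,4.4,-46.5],
  [0,-240,258,17,-1.7,4.4,-46.5],
])

```text
t: 4.7
tool_pos: [0.5136, 0.078, 0.2975]
eef_rot: [2.139, 2.294, -0.025]
force: [1.0, 0.6, -2.1]
finger_gap: 0.218
finger_force: 69.3
```

Run:
```python
from h import *
from rig import bot
s=bot.observe(); print(s['force'],s['finger_gap'],s['tool_pos'])
print(rel(s,[.5476,-.0793,.300],pose(101.75)))
```

```text
[ 1.04267571  0.60618893 -2.06906657] 0.21772231714163748 [0.51358463 0.07803915 0.29747358]
(array([-159.4,   22.9,   -0.5]), array([-0.53,  0.78, -7.73]))
```

>>> play_rows([
  [0,-159,23,-0.5,-0.5,0.8,-7.7],
  [0,-159,23,-0.5,-0.5,0.8,-7.7],
  [0,-159,23,-0.5,-0.5,0.8,-7.7],
  [0,-159,23,-0.5,-0.5,0.8,-7.7],
  [0,-159,23,-0.5,-0.5,0.8,-7.7],
])

```text
t: 5.2
tool_pos: [0.547, -0.0794, 0.2997]
eef_rot: [-1.993, -2.426, 0.001]
force: [-0.2, 1.4, -2.7]
finger_gap: 0.215
finger_force: 69.3
```

>>> play_rows([
  [0,0,0,0,0,0,0],
  [0,0,0,0,0,0,0],
])

```text
t: 5.4
tool_pos: [0.547, -0.0762, 0.3015]
eef_rot: [1.988, 2.432, 0.001]
force: [0.4, -0.1, -1.5]
finger_gap: 0.214
finger_force: 69.3
```

Run:
```python
from h import *
from rig import bot,eyes
s=bot.observe(); print(s['force'],s['finger_gap'],s['tool_pos'],rel(s,[.5476,-.0793,.300],pose(101.75)))
for n in('wrist','side','top'): snap(bot,eyes,n,n+'3')
w,d,t=[load(n+'3') for n in('wrist','side','top')]
L=[.5405,-.045,.135]
for f in(w,d,t): print(proj(f,L),proj(f,s['tool_pos']),proj(f,s['tool_pos']-[0,0,.123]))
```

```text
[ 0.40527499 -0.13316684 -1.51541801] 0.21448132761621524 [ 0.5470229  -0.07617226  0.3014766 ] (array([-3.2, -0.1,  1.5]), array([ 0.04, -0.03, -0.29]))
[314.21075489 170.39440279] [314.36785665 315.70248428] [314.44938387 227.74844935]
[321.39740134 298.64178518] [326.81928336 244.51008025] [326.51633803 294.59561507]
[407.79087377 236.00506083] [435.65096339 219.53064668] [425.21689386 229.66903851]
```

Run:
```python
from h import *
def crop(fn,x,y,w,h,s): 
    return cv2.resize(cv2.imread(f'pics/{fn}.png')[y:y+h,x:x+w],(w*s,h*s),interpolation=cv2.INTER_CUBIC)
a=crop('wrist3',265,100,100,150,4)
b=crop('side3',287,215,80,120,5)
cv2.imwrite('pics/m3.png',np.hstack([a,b]))
```

```text
(no output)
```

View pics/m3.png

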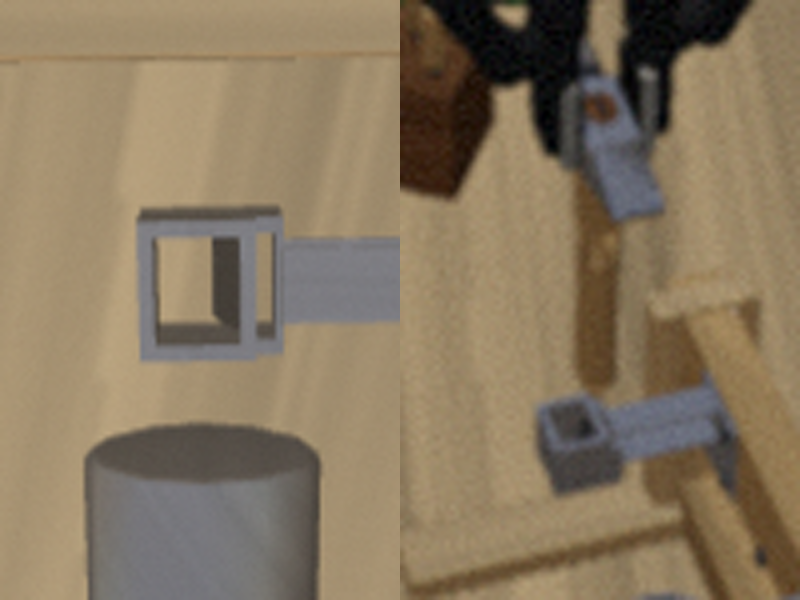

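The wrist crop shows the loop opening at crop x 156–240, y 236–345, square with the tool, centre px (314.5,172.6). The side view shows the hammer hanging nearly upright, with the foot at (326,291.6) and the loop mouth at about (321,299). I'll let the arm settle and measure the nod.

>>> play_rows([
  [0,0,0,0,0,0,0],
  [0,0,0,0,0,0,0],
  [0,0,0,0,0,0,0],
])

```text
t: 5.85
tool_pos: [0.5473, -0.0771, 0.3021]
eef_rot: [1.989, 2.431, 0.002]
force: [1.0, 0.1, -2.5]
finger_gap: 0.216
finger_force: 69.3
```

Run:
```python
from h import *
from rig import bot,eyes
w=snap(bot,eyes,'wrist','wrist4');d=snap(bot,eyes,'side','side4')
s=w['s'];print(s['tool_pos'],rel(s,[.5476,-.0793,.300],pose(101.75)))
o=load('wrist3')
print('loop',onz(o,314.5,172.6,.135))
T=Ro.from_rotvec(s['eef_rot']).as_matrix()
W=lambda p: T@np.array(p)+s['tool_pos']
print('face c pred',proj(w,W([.043,0,-.007])),'side eye',proj(d,W([0,0,-.017])),'foot',proj(d,W([0,0,.123])),'shoulder',proj(d,W([0,0,.003])))
def crop(fn,x,y,w,h,s): 
    return cv2.resize(cv2.imread(f'pics/{fn}.png')[y:y+h,x:x+w],(w*s,h*s),interpolation=cv2.INTER_CUBIC)
cv2.imwrite('pics/m4.png',np.hstack([crop('wrist4',265,140,100,75,4),crop('side4',300,225,50,75,8)[:300],]) if 0 else np.hstack([cv2.copyMakeBorder(crop('wrist4',265,140,100,100,4),0,200,0,0,0),crop('side4',300,225,50,75,8)]))
```

```text
[ 0.54726172 -0.07710292  0.30205836] (array([-2.2, -0.1,  2.1]), array([ 0.09,  0.01, -0.34]))
loop [ 0.54103512 -0.04655712  0.135     ]
face c pred [314.37254365 210.23648857] side eye [327.05026419 237.03419546] foot [326.79802612 294.7204318 ] shoulder [327.01137288 245.92854433]
```

View pics/m4.png

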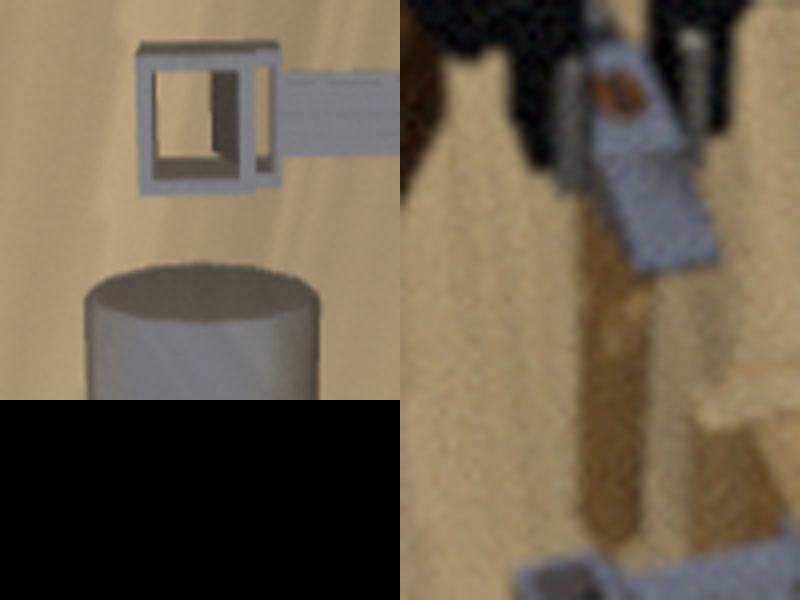

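Run:
```python
from h import *
from scipy.optimize import least_squares
g=cv2.imread('pics/side4.png').astype(int).sum(2)
for v in list(range(262,284,4))+list(range(284,300)): print(v,g[v,318:336].tolist())
w,d=load('wrist4'),load('side4');s=w['s'];T=Ro.from_rotvec(s['eef_rot']).as_matrix()
W=lambda p: T@np.array(p)+s['tool_pos']
def fit(footv,wf):
  def F(q): # x off, z off, nod
    c,n=np.cos(q[2]),np.sin(q[2])
    def H(y,z): # hammer y,z -> tool ; nod>0: foot to +x
        dz=z-.123; return W([q[0]+c*y-n*dz,0,q[1]-c*dz-n*y])
    return np.r_[(proj(w,H(.043,.13))[1]-213.25)/.5,(proj(d,H(0,.14))[1]-236.9)/.4,(proj(d,H(0,0))[1]-footv)/wf,(proj(d,H(-.042,.13))[1]-257.0)/2]
  r=least_squares(F,[0,0,0]);return r.x[:2]*1e3,np.degrees(r.x[2]),r.fun
print(fit(292.5,.6),fit(291.8,.6),fit(293.5,.6))
```

```text
262 [386, 386, 392, 366, 327, 260, 227, 212, 222, 227, 247, 302, 294, 302, 312, 351, 368, 345]
266 [385, 397, 395, 352, 296, 216, 211, 249, 273, 256, 248, 236, 234, 293, 338, 357, 359, 350]
270 [384, 401, 395, 373, 304, 229, 212, 216, 211, 211, 208, 210, 233, 287, 343, 343, 342, 351]
274 [390, 382, 390, 357, 274, 216, 219, 225, 218, 212, 194, 191, 222, 287, 329, 330, 341, 325]
278 [391, 399, 385, 341, 283, 227, 208, 221, 214, 218, 195, 200, 260, 322, 334, 325, 336, 323]
282 [397, 389, 385, 367, 272, 227, 216, 200, 217, 188, 205, 192, 247, 317, 336, 340, 324, 309]
284 [388, 389, 384, 353, 275, 220, 215, 187, 202, 194, 192, 198, 276, 353, 350, 320, 329, 289]
285 [383, 401, 388, 371, 269, 232, 209, 207, 220, 187, 188, 208, 280, 360, 336, 343, 319, 295]
286 [388, 390, 370, 349, 281, 223, 209, 207, 217, 220, 194, 187, 284, 349, 349, 325, 327, 302]
287 [379, 390, 377, 336, 284, 209, 220, 212, 205, 196, 190, 186, 285, 349, 367, 338, 312, 284]
288 [385, 392, 376, 326, 245, 206, 223, 213, 215, 204, 190, 194, 277, 336, 355, 340, 327, 300]
289 [365, 392, 376, 334, 279, 219, 213, 225, 216, 203, 
[... 675 characters left out ...]
351, 349, 350, 364, 361, 341]
297 [208, 195, 203, 197, 195, 193, 237, 287, 300, 293, 327, 336, 338, 334, 331, 336, 333, 340]
298 [200, 207, 192, 203, 203, 167, 191, 263, 312, 287, 297, 327, 338, 356, 342, 337, 336, 339]
299 [209, 198, 200, 196, 172, 130, 132, 225, 309, 298, 261, 285, 329, 353, 342, 331, 346, 337]
(array([-0.0751881 , -1.04425673]), np.float64(2.1945547153602454), array([-0.00188214, -0.1459638 ,  0.04506169,  0.59751446])) (array([ 0.16675016, -1.04484086]), np.float64(2.907007659460273), array([-0.00210647, -0.16490505,  0.04964205,  0.67918278])) (array([-0.41465243, -1.03864907]), np.float64(1.1657682392174327), array([-0.00153582, -0.11746081,  0.03757755,  0.47655009]))
```

```bash
cat >> h.py <<'E'
N=np.radians(2.2)
def footpose(s,foot,xa=101.75,n=N):
    M=pose(xa)@Ro.from_euler('y',-n).as_matrix(); f=np.array([np.sin(n)*.122,0,.122*np.cos(n)])
    return rel(s,np.array(foot)-M@f,M)
E
python3 - <<'E'
from h import *
from rig import bot
w=load('wrist4');L=onz(w,314.25,170.75,.135);print('loop',L)
s=bot.observe();M=pose(101.75)
L=np.array([.5409,-.0460,.135]); tgt=L-.0016*M[:,1]
print(tgt,footpose(s,tgt+[0,0,.012]),s['tool_pos'])
E
```

```text
loop [ 0.54101304 -0.04632155  0.135     ]
[ 0.53933353 -0.04632583  0.135     ] (array([31.9, -1.7, 33. ]), array([ 0.08, -2.2 , -0.35])) [ 0.54726919 -0.07725253  0.30201597]
```

>>> play_rows([
  [0,15,-1,10,0,-2.2,-0.3],
  [0,32,-1.7,20,0,-2.2,-0.3],
  [0,32,-1.7,33,0,-2.2,-0.3],
  [0,32,-1.7,33,0,-2.2,-0.3],
  [0,32,-1.7,33,0,-2.2,-0.3],
])

```text
t: 6.45
tool_pos: [0.5392, -0.0464, 0.2692]
eef_rot: [1.964, 2.412, -0.036]
force: [-0.0, -0.5, -3.4]
finger_gap: 0.212
finger_force: 69.3
```

>>> play_rows([
  [0,0,0,0,0,0,0],
  [0,0,0,0,0,0,0],
  [0,0,0,0,0,0,0],
])

```text
t: 6.75
tool_pos: [0.5395, -0.0466, 0.2694]
eef_rot: [1.964, 2.411, -0.036]
force: [-0.0, 0.3, -2.6]
finger_gap: 0.216
finger_force: 69.3
```

Run:
```python
from h import *
from rig import bot,eyes
s=bot.observe(); tgt=np.array([.5393,-.0463,.135])
print(footpose(s,tgt+[0,0,.012]),s['tool_pos'],s['force'])
d=snap(bot,eyes,'side','side5');t=snap(bot,eyes,'top','top5')
def crop(fn,x,y,w,h,s): 
    return cv2.resize(cv2.imread(f'pics/{fn}.png')[y:y+h,x:x+w],(w*s,h*s),interpolation=cv2.INTER_CUBIC)
print(proj(d,tgt+[0,0,.012]),proj(d,[.5409,-.046,.135]))
cv2.imwrite('pics/m5.png',np.hstack([crop('side5',297,258,50,60,9),crop('top5',390,215,35,60,9)]))
```

```text
(array([ 0.3, -0.2,  0.3]), array([ 0.1 ,  0.01, -0.08])) [ 0.53950859 -0.04656392  0.2693617 ] [-0.01178916  0.34144424 -2.64399237]
[320.8247239  294.86761235] [321.65433869 299.0091497 ]
```

View pics/m5.png

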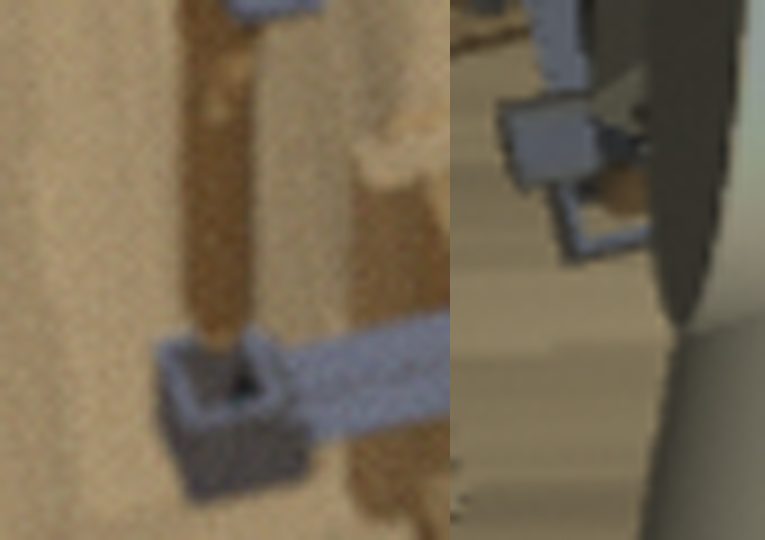

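Side view: the foot at about (321,296) hangs over the loop mouth at (322,299.5), as predicted. Descending gently.

>>> play_rows([
  [0,0,0,5,0,0,0],
  [0,0,0,10,0,0,0],
  [0,0,0,14,0,0,0],
  [0,0,0,16,0,0,0],
  [0,0,0,16,0,0,0],
])

```text
t: 7.35
tool_pos: [0.5393, -0.0469, 0.2525]
eef_rot: [1.965, 2.413, -0.037]
force: [0.2, -0.5, -1.4]
finger_gap: 0.219
finger_force: 69.3
```

>>> play_rows([
  [0,0,0,2,0,0,0],
  [0,0,0,4,0,0,0],
  [0,0,0,4,0,0,0],
])

```text
t: 7.65
tool_pos: [0.5395, -0.047, 0.2487]
eef_rot: [1.964, 2.412, -0.037]
force: [-0.2, 0.4, -2.3]
finger_gap: 0.216
finger_force: 69.3
```

>>> play_rows([
  [0,0,0,2,0,0,0],
  [0,0,0,4,0,0,0],
  [0,0,0,4,0,0,0],
])

```text
t: 7.95
tool_pos: [0.5394, -0.0472, 0.2446]
eef_rot: [1.964, 2.413, -0.037]
force: [-0.5, 0.3, -2.7]
finger_gap: 0.213
finger_force: 69.3
```

>>> play_rows([
  [0,1,0,2,0,0,0],
  [0,1.1,0,4,0,0,0],
  [0,1.1,0,4,0,0,0],
])

```text
t: 8.25
tool_pos: [0.5392, -0.0462, 0.2406]
eef_rot: [1.964, 2.413, -0.037]
force: [0.7, -0.1, -3.0]
finger_gap: 0.213
finger_force: 69.3
```

>>> play_rows([
  [0,0.1,0,2,0,0,0],
  [0,0.15,0,4,0,0,0],
  [0,0.15,0,4,0,0,0],
])

```text
t: 8.55
tool_pos: [0.5392, -0.0463, 0.2366]
eef_rot: [1.964, 2.412, -0.037]
force: [0.2, 1.0, -2.6]
finger_gap: 0.214
finger_force: 69.3
```

>>> play_rows([
  [0,0.1,0,2,0,0,0],
  [0,0.15,0,4,0,0,0],
  [0,0.15,0,4,0,0,0],
])

```text
t: 8.85
tool_pos: [0.5393, -0.0463, 0.2326]
eef_rot: [1.964, 2.412, -0.037]
force: [0.4, -0.2, -3.5]
finger_gap: 0.212
finger_force: 69.3
```

>>> play_rows([
  [0,0.1,0,2,0,0,0],
  [0,0.15,0,4,0,0,0],
  [0,0.15,0,4,0,0,0],
])

```text
t: 9.15
tool_pos: [0.5392, -0.0463, 0.2287]
eef_rot: [1.964, 2.412, -0.037]
force: [-0.9, -0.7, -1.6]
finger_gap: 0.216
finger_force: 69.5
```

>>> play_rows([
  [0,0.1,0,2,0,0,0],
  [0,0.15,0,4,0,0,0],
  [0,0.15,0,4,0,0,0],
])

```text
t: 9.45
tool_pos: [0.5393, -0.0463, 0.2248]
eef_rot: [1.964, 2.412, -0.036]
force: [-1.9, -0.6, 0.2]
finger_gap: 0.221
finger_force: 69.7
```

Run:
```python
from h import *
from rig import bot,eyes
s=bot.observe();print(s['force'],s['ft_torque'],s['tool_pos'])
d=snap(bot,eyes,'side','side6')
a=cv2.cvtColor(cv2.imread('pics/side6.png'),cv2.COLOR_BGR2RGB).astype(int)
for v in range(286,318,2): print(v,[(x[0]-x[2]) for x in a[v,308:340]])
```

```text
[-1.94940652 -0.64671401  0.16356012] [-0.10340682  0.5799614  -0.01562414] [ 0.53928498 -0.04629335  0.22481828]
286 [np.int64(51), np.int64(52), np.int64(56), np.int64(53), np.int64(53), np.int64(54), np.int64(52), np.int64(51), np.int64(51), np.int64(56), np.int64(53), np.int64(57), np.int64(58), np.int64(62), np.int64(56), np.int64(57), np.int64(45), np.int64(44), np.int64(42), np.int64(44), np.int64(48), np.int64(46), np.int64(45), np.int64(46), np.int64(47), np.int64(46), np.int64(44), np.int64(44), np.int64(47), np.int64(55), np.int64(57), np.int64(57)]
288 [np.int64(60), np.int64(51), np.int64(54), np.int64(56), np.int64(55), np.int64(53), np.int64(54), np.int64(49), np.int64(48), np.int64(53), np.int64(53), np.int64(58), np.int64(56), np.int64(61), np.int64(56), np.int64(56), np.int64(44), np.int64(38), np.int64(44), np.int64(46), np.int64(49), np.int64(45), np.int64(47), np.int64(49), np.int64(48), np.int64(44), np.int64(44), np.int64(44), np.int64(55), np.int64(54), np.int64(54), np.int64(55)]
290 [np.int64(53), np.int64(53), np.int64(53), np.int64(53), np.int64(54), np.in
[... 5548 characters left out ...]
nt64(47), np.int64(51), np.int64(53), np.int64(52), np.int64(53), np.int64(53), np.int64(54), np.int64(53), np.int64(58), np.int64(51), np.int64(54), np.int64(53), np.int64(53), np.int64(52), np.int64(54), np.int64(56), np.int64(54), np.int64(52)]
316 [np.int64(57), np.int64(53), np.int64(50), np.int64(53), np.int64(50), np.int64(52), np.int64(54), np.int64(48), np.int64(52), np.int64(55), np.int64(53), np.int64(52), np.int64(57), np.int64(54), np.int64(52), np.int64(57), np.int64(51), np.int64(52), np.int64(52), np.int64(54), np.int64(51), np.int64(54), np.int64(56), np.int64(53), np.int64(53), np.int64(54), np.int64(51), np.int64(50), np.int64(51), np.int64(54), np.int64(55), np.int64(53)]
```

>>> play_rows([
  [0,0.1,0,2,0,0,0],
  [0,0.15,0,4,0,0,0],
  [0,0.2,0,6,0,0,0],
  [0,0.2,0,6,0,0,0],
])

```text
t: 9.9
tool_pos: [0.5393, -0.0463, 0.2186]
eef_rot: [1.964, 2.413, -0.037]
force: [-2.0, -0.8, -0.4]
finger_gap: 0.216
finger_force: 69.7
```

>>> play_rows([
  [0,0.1,0,2,0,0,0],
  [0,0.15,0,4,0,0,0],
  [0,0.2,0,6,0,0,0],
  [0,0.2,0,6,0,0,0],
])

```text
t: 10.3
tool_pos: [0.5393, -0.0463, 0.2125]
eef_rot: [1.964, 2.413, -0.037]
force: [-1.7, 0.1, -0.9]
finger_gap: 0.218
finger_force: 69.7
```

>>> play_rows([
  [0,0.15,0,4,0,0,0],
  [0,0.3,0,8,0,0,0],
  [0,0.4,0,11,0,0,0],
  [0,0.5,0,13,0,0,0],
  [0,0.5,0,13,0,0,0],
])

```text
t: 10.8
tool_pos: [0.5393, -0.0463, 0.1995]
eef_rot: [1.964, 2.413, -0.037]
force: [-2.5, -0.5, -1.3]
finger_gap: 0.218
finger_force: 69.6
```

>>> play_rows([
  [0,0.1,0,3,0,0,0],
  [0,0.2,0,6,0,0,0],
  [0,0.3,0,8,0,0,0],
  [0,0.3,0,8,0,0,0],
])

```text
t: 11.2
tool_pos: [0.5392, -0.0463, 0.1915]
eef_rot: [1.964, 2.413, -0.037]
force: [-3.5, -1.2, -1.4]
finger_gap: 0.215
finger_force: 69.6
```

>>> play_rows([
  [0,0.1,0,2,0,0,0],
  [0,0.15,0,4,0,0,0],
  [0,0.15,0,4,0,0,0],
])

```text
t: 11.5
tool_pos: [0.5393, -0.0464, 0.1876]
eef_rot: [1.964, 2.413, -0.037]
force: [-5.1, -1.1, -0.3]
finger_gap: 0.217
finger_force: 69.6
```

>>> play_rows([
  [0,0.1,0,2,0,0,0],
  [0,0.15,0,4,0,0,0],
  [0,0.15,0,4,0,0,0],
])

```text
t: 11.8
tool_pos: [0.5393, -0.0463, 0.1835]
eef_rot: [1.964, 2.413, -0.037]
force: [-4.0, -0.6, -1.9]
finger_gap: 0.217
finger_force: 69.7
```

>>> play_rows([
  [0,0.1,0,2,0,0,0],
  [0,0.15,0,4,0,0,0],
  [0,0.15,0,4,0,0,0],
])

```text
t: 12.1
tool_pos: [0.5393, -0.0464, 0.1795]
eef_rot: [1.964, 2.412, -0.037]
force: [-3.5, -0.2, -1.1]
finger_gap: 0.218
finger_force: 69.7
```

>>> play_rows([
  [0,0.1,0,2,0,0,0],
  [0,0.15,0,4,0,0,0],
  [0,0.15,0,4,0,0,0],
])

```text
t: 12.4
tool_pos: [0.5393, -0.0464, 0.1755]
eef_rot: [1.964, 2.412, -0.037]
force: [-3.9, -1.0, -0.5]
finger_gap: 0.215
finger_force: 69.7
```

>>> play_rows([
  [0,0.1,0,2,0,0,0],
  [0,0.15,0,4,0,0,0],
  [0,0.15,0,4,0,0,0],
])

```text
t: 12.7
tool_pos: [0.5394, -0.0463, 0.1716]
eef_rot: [1.964, 2.412, -0.037]
force: [-4.4, -1.2, -0.8]
finger_gap: 0.217
finger_force: 69.7
```

>>> play_rows([
  [0,0.1,0,2,0,0,0],
  [0,0.15,0,4,0,0,0],
  [0,0.15,0,4,0,0,0],
])

```text
t: 13.0
tool_pos: [0.5395, -0.0464, 0.1677]
eef_rot: [1.964, 2.412, -0.036]
force: [-3.2, -0.1, 0.4]
finger_gap: 0.214
finger_force: 69.8
```

>>> play_rows([
  [0,0.1,0,2,0,0,0],
  [0,0.15,0,4,0,0,0],
  [0,0.15,0,4,0,0,0],
])

```text
t: 13.3
tool_pos: [0.5395, -0.0464, 0.1637]
eef_rot: [1.964, 2.412, -0.036]
force: [-3.3, -0.8, 0.7]
finger_gap: 0.216
finger_force: 69.9
```

>>> play_rows([
  [0,0.1,0,2,0,0,0],
  [0,0.15,0,4,0,0,0],
  [0,0.15,0,4,0,0,0],
])

```text
t: 13.6
tool_pos: [0.5395, -0.0463, 0.1596]
eef_rot: [1.964, 2.412, -0.036]
force: [-2.5, -0.2, 0.7]
finger_gap: 0.213
finger_force: 69.9
```

>>> play_rows([
  [0,0.1,0,2,0,0,0],
  [0,0.15,0,4,0,0,0],
  [0,0.15,0,4,0,0,0],
])

```text
t: 13.9
tool_pos: [0.5395, -0.0464, 0.1557]
eef_rot: [1.964, 2.412, -0.036]
force: [-3.2, -0.5, 1.6]
finger_gap: 0.216
finger_force: 70.1
```

>>> play_rows([
  [0,0.1,0,2,0,0,0],
  [0,0.15,0,4,0,0,0],
  [0,0.15,0,4,0,0,0],
])

```text
t: 14.2
tool_pos: [0.5395, -0.0464, 0.1517]
eef_rot: [1.964, 2.412, -0.036]
force: [-3.0, -0.4, 1.8]
finger_gap: 0.21
finger_force: 70.1
```

>>> play_rows([
  [0,0.1,0,2,0,0,0],
  [0,0.15,0,4,0,0,0],
  [0,0.15,0,4,0,0,0],
])

```text
t: 14.5
tool_pos: [0.5395, -0.0464, 0.1477]
eef_rot: [1.964, 2.412, -0.036]
force: [-3.3, -0.6, 3.7]
finger_gap: 0.215
finger_force: 70.2
```

>>> play_rows([
  [0,0.05,0,1.5,0,0,0],
  [0,0.1,0,3,0,0,0],
  [0,0.1,0,3,0,0,0],
])

```text
t: 14.8
tool_pos: [0.5395, -0.0464, 0.1448]
eef_rot: [1.964, 2.412, -0.036]
force: [-3.3, -1.7, 3.1]
finger_gap: 0.215
finger_force: 70.3
```

>>> play_rows([
  [0,0,0,1,0,0,0],
  [0,0.1,0,2,0,0,0],
  [0,0.1,0,2,0,0,0],
])

```text
t: 15.1
tool_pos: [0.5395, -0.0464, 0.1428]
eef_rot: [1.964, 2.412, -0.036]
force: [-2.6, -1.0, 3.9]
finger_gap: 0.216
finger_force: 70.2
```

>>> play_rows([
  [0,0,0,1,0,0,0],
  [0,0.1,0,2,0,0,0],
  [0,0.1,0,2,0,0,0],
])

```text
t: 15.4
tool_pos: [0.5395, -0.0464, 0.1407]
eef_rot: [1.964, 2.412, -0.036]
force: [-2.3, 0.2, 4.1]
finger_gap: 0.211
finger_force: 70.2
```

>>> play_rows([
  [0,0,0,1,0,0,0],
  [0,0,0,1,0,0,0],
])

```text
t: 15.6
tool_pos: [0.5395, -0.0464, 0.1397]
eef_rot: [1.964, 2.412, -0.036]
force: [-2.0, -1.4, 3.7]
finger_gap: 0.218
finger_force: 70.2
```

>>> play_rows([
  [0,0,0,1,0,0,0],
  [0,0,0,1,0,0,0],
])

```text
t: 15.8
tool_pos: [0.5395, -0.0464, 0.1387]
eef_rot: [1.964, 2.412, -0.036]
force: [-3.2, -0.2, 3.8]
finger_gap: 0.213
finger_force: 70.2
```

>>> play_rows([
  [0,0.1,0,1,0,0,0],
  [0,0.1,0,1,0,0,0],
])

```text
t: 16.0
tool_pos: [0.5395, -0.0464, 0.1377]
eef_rot: [1.964, 2.412, -0.036]
force: [-2.9, -1.1, 3.4]
finger_gap: 0.215
finger_force: 70.2
```

>>> play_rows([
  [0,0,0,1,0,0,0],
  [0,0,0,1,0,0,0],
])

```text
t: 16.2
tool_pos: [0.5395, -0.0464, 0.1368]
eef_rot: [1.964, 2.412, -0.036]
force: [-4.1, -1.2, 3.7]
finger_gap: 0.218
finger_force: 70.2
```

>>> play_rows([
  [0,0,0,1,0,0,0],
  [0,0,0,1,0,0,0],
])

```text
t: 16.4
tool_pos: [0.5395, -0.0464, 0.136]
eef_rot: [1.964, 2.412, -0.036]
force: [-4.1, -0.1, 5.8]
finger_gap: 0.22
finger_force: 70.5
```

>>> play_rows([
  [0,0,0,0.6,0,0,0],
  [0,0,0,0.6,0,0,0],
])

```text
t: 16.6
tool_pos: [0.5395, -0.0465, 0.1356]
eef_rot: [1.964, 2.412, -0.036]
force: [-4.6, -0.5, 6.8]
finger_gap: 0.213
finger_force: 70.7
```

Head contact has begun and the force is climbing. Small steps from here.

>>> play_rows([
  [0,0,0,0.5,0,0,0],
  [0,0,0,0.5,0,0,0],
])

```text
t: 16.8
tool_pos: [0.5395, -0.0465, 0.1354]
eef_rot: [1.964, 2.412, -0.036]
force: [-6.3, -0.3, 9.1]
finger_gap: 0.22
finger_force: 70.8
```

>>> play_rows([
  [0,0,0,0.4,0,0,0],
  [0,0,0,0.4,0,0,0],
])

```text
t: 17.0
tool_pos: [0.5395, -0.0464, 0.1351]
eef_rot: [1.964, 2.412, -0.036]
force: [-6.1, -0.2, 9.3]
finger_gap: 0.218
finger_force: 70.9
```

>>> play_rows([
  [0,0,0,0.5,0,0,0],
  [0,0,0,0.5,0,0,0],
])

```text
t: 17.2
tool_pos: [0.5395, -0.0465, 0.1348]
eef_rot: [1.964, 2.412, -0.035]
force: [-6.5, -0.2, 11.5]
finger_gap: 0.213
finger_force: 71.2
```

>>> play_rows([
  [0,0,0,0.4,0,0,0],
  [0,0,0,0.4,0,0,0],
])

```text
t: 17.4
tool_pos: [0.5395, -0.0465, 0.1346]
eef_rot: [1.964, 2.412, -0.035]
force: [-7.0, -0.1, 12.6]
finger_gap: 0.212
finger_force: 71.3
```

>>> play_rows([
  [0,0,0,0.4,0,0,0],
  [0,0,0,0.4,0,0,0],
  [0,0,0,0.4,0,0,0],
])

```text
t: 17.7
tool_pos: [0.5395, -0.0465, 0.1344]
eef_rot: [1.964, 2.412, -0.035]
force: [-7.9, 0.1, 12.7]
finger_gap: 0.217
finger_force: 71.4
```

>>> play_rows([
  [0,0,0,0.4,0,0,0],
  [0,0,0,0.4,0,0,0],
  [0,0,0,0.4,0,0,0],
])

```text
t: 18.0
tool_pos: [0.5395, -0.0465, 0.1341]
eef_rot: [1.964, 2.412, -0.035]
force: [-8.4, 0.1, 14.8]
finger_gap: 0.217
finger_force: 71.5
```

>>> play_rows([
  [0,0,0,-1,0,0,0],
  [0,0,0,-2,0,0,0],
  [0,0,0,-2,0,0,0],
])

```text
t: 18.3
tool_pos: [0.5395, -0.0464, 0.1354]
eef_rot: [1.964, 2.412, -0.036]
force: [-4.1, -1.0, 8.1]
finger_gap: 0.217
finger_force: 70.8
```

>>> play_rows([
  [0.3,0,0,0,0,0,0],
  [0.5,0,0,0,0,0,0],
  [0.8,0,0,0,0,0,0],
  [0.8,0,0,0,0,0,0],
  [0.8,0,0,0,0,0,0],
])

```text
t: 18.8
tool_pos: [0.5396, -0.0465, 0.1345]
eef_rot: [1.964, 2.412, -0.036]
force: [0.2, -0.2, 0.2]
finger_gap: 0.804
finger_force: 0.0
```

Released. Backing off straight up along the fingers, then checking.

>>> play_rows([
  [0.8,0,0,-20,0,0,0],
  [0.8,0,0,-50,0,0,0],
  [0.8,0,0,-90,0,0,0],
  [0.8,-30,0,-120,0,0,0],
  [0.8,-60,0,-120,0,0,0],
])

```text
t: 19.3
tool_pos: [0.5519, -0.101, 0.2619]
eef_rot: [1.958, 2.409, -0.031]
force: [0.3, -0.3, -0.1]
finger_gap: 0.803
finger_force: 0.0
```

>>> play_rows([
  [0.8,0,0,0,0,0,0],
  [0.8,0,0,0,0,0,0],
  [0.8,0,0,0,0,0,0],
])

```text
t: 19.6
tool_pos: [0.5504, -0.1003, 0.2564]
eef_rot: [1.964, 2.413, -0.037]
force: [0.3, -0.6, -0.1]
finger_gap: 0.801
finger_force: 0.0
```

Run:
```python
from h import *
from rig import bot,eyes
d=snap(bot,eyes,'side','side7');w=snap(bot,eyes,'wrist','wrist7')
L=np.array([.541,-.046,.135])
print(bot.observe()['force'],'eye if home: side',proj(d,L+[0,0,.02]),'wrist',proj(w,L+[0,0,.02]))
def crop(fn,x,y,w,h,s): 
    return cv2.resize(cv2.imread(f'pics/{fn}.png')[y:y+h,x:x+w],(w*s,h*s),interpolation=cv2.INTER_CUBIC)
p=proj(w,L+[0,0,.02]).astype(int);x=int(np.clip(p[0]-65,0,510));y=int(np.clip(p[1]-75,0,330));print(x,y)
cv2.imwrite('pics/m6.png',np.hstack([crop('side7',295,265,57,75,7)[:525],cv2.resize(crop('wrist7',x,y,130,150,4),(390,525))]))
```

```text
[ 0.39089152  0.07528343 -0.06409791] eye if home: side [321.69342541 291.78142869] wrist [317.68159538 139.64439621]
252 64
```

View pics/m6.png

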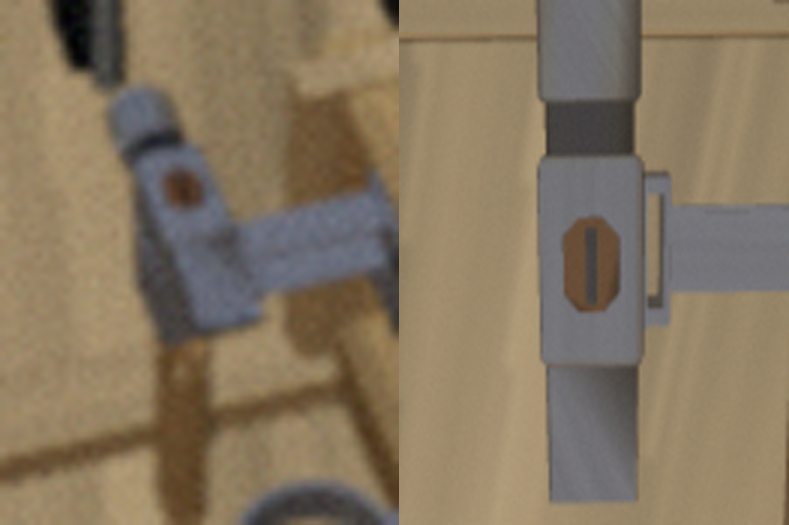

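The last view shows the head sitting down on the loop. The eye is at side (321.1,291.9) against a predicted home of (321.7,291.8), and the gripper is clear.

```bash
python3 -c "
from rig import bot
print(bot.hand_in())"
```

```text
the job is handed in; nothing more can be done
None
```

The hammer is in the sprung loop with its head pressed down to a 14.8 N reading. It is released with the gripper clear, and I handed the job in at about 20 s; no verdict came back, and I saw no gap under the head but could not measure it directly.

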